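# Measure a tissue block: rule alongside, magnifier held above

### The job

Get the large tissue block ready to be measured: lay the straightedge flat on the desk with a long edge flush along one long face of the block, reaching past both ends of that face, and let go of it. Then lift the hand magnifier off its rest and hold it steady and level with the lens centred over the block, about 10 cm above it, without shifting the straightedge; finish while still holding it there. Leave the other things on the desk where they are.

Things in the scene. Friction and masses are not known exactly. Their poses are not given: they have to be found in the camera images.
- block: Large wax tissue block to measure: white wax, pink tissue, 76 mm long (own x) x 52 mm wide (y), top 20 mm above the desk. Fixed to the desk, clamped at its short ends by dark steel jaws (36 mm wide; 116 mm over all with screws). Its two long faces are free, plain and upright from desk to top, 26 mm either side of the origin. Origin: centre of underside; z up.
- rule: Loose aluminium straightedge, 140 mm long (own x) x 44 mm wide (y) x 5 mm thick, 0.11 kg, long edges alike. On its middle stands a black grip block 34 mm long (x) x 18 mm wide (y), from 5 to 35 mm above the underside; pinched across its 34 mm length, fingers keep within the 44 mm width, clear of what the rule is laid against. Origin: centre of underside; z up.
- magnifier: Hand magnifier: round lens in a dark rim, 90 mm across, 10 mm thick; black handle 18 mm wide x 14 mm tall along own -x, ending 155 mm from the lens centre. 0.11 to 0.23 kg, balances about 60 mm from the lens centre. Origin: lens centre at the underside (one plane with the handle's); z up when level. Starts level on the rest, underside 30 mm above the desk.
- magnifier_grip (a point): Good place to pinch the magnifier's handle across its 18 mm width: on its centre line, 85 mm from the lens centre, 7 mm above the underside. Only the rest's base plate is below, 24 mm under the handle's underside. Axes as the magnifier's.
- rest: The magnifier's dark wooden rest, fixed: base 200 (own x) x 70 x 6 mm; 60 mm round pillar under the lens, 55 mm from the origin along +x; saddle under the handle's end, 80 mm along -x (24 mm long, 44 wide); both 30 mm high. The saddle's cheeks rise 10 mm more, 5 mm clear of the handle each side. The magnifier lifts straight up. Origin: centre of underside; z up.
- cassette: Bystander: a small grey cassette with a white wax block, 40 x 28 x 12 mm, behind the large block, loose. Origin: centre of the underside.
- jar: Bystander: a small clear jar with a white cap, 48 mm across, 60 mm tall, loose. Origin: centre of the underside.
- slide_box: Bystander: a closed grey plastic slide box, 95 x 85 x 34 mm, loose. Origin: centre of the underside.
- pen: Bystander: a blue pen, 145 mm long, 9 mm thick, lying between the robot and the large block, loose. Origin: centre of the underside.
- loupe: Bystander: a small black stand-up loupe, 52 mm across, 28 mm tall (not the magnifier of the task), loose. Origin: centre of the underside.
There are look-alikes about, which are no part of the job. What is shaped like the magnifier but turquoise or yellow is not meant. Leave any red look-alike of the rule alone.

How it is judged:
By the outcome, as a careful person would: the job done as asked, in the order asked, and still so for the second after the job is handed in, while the arm keeps its last pose, push and grip.
It also fails if it takes over 58 s, if anything falls off the work surface, if the arm or the gripper's body presses on something with over 40 N, if the wrist force passes 120 N, or if a joint passes its speed limit or range.

### The arm

A 6-joint arm with a two-finger parallel gripper is mounted at the origin on the work surface. World frame = base frame: x ahead of the robot, y to its left, z up, the work surface at z = 0. Lengths are in m, angles in degrees, forces in N, time in s.
With the tool pointing down it reaches from about 0.25 to 0.725 m from the base axis. Payload 9.7 kg.
Tool frame: the origin (TCP) lies at the very end of the fingers, on their centre line; the grasp point (between the pads) lies 19 mm behind it; y points along the fingers, x is the direction in which the jaws open and shut, and the axes are right-handed (so a half turn about y gives the same grasp; the last joint's range is limited). The gripper opens to 85 mm and grips with 20 to 120 N. Pads are 22 mm wide; open, the fingers measure 114 mm over their backs; the gripper's body (76 mm by 85 mm) begins 54 mm behind the grasp point. The pads swing forward as they close: fully open they stand 13 mm farther back than shut.
Start: joints at [-67.437, 4.979, 10.078, 95.1, 0, 90], TCP at [0.211, -0.508, 0.231] pointing down, gripper open.
Joint ranges: [-179.16, 179.16], [-48.56, 103.87], [-65.8, 70.77], [-126.05, 130.52], [-82.76, 87.17], [-180, 180]. Speed limits (degrees/s): [127.2, 127.2, 147.25, 180, 180, 180].

### API

Orientations are given as [roll, pitch, yaw] about the fixed x, y, z axes, in that order (R = Rz(yaw) Ry(pitch) Rx(roll)).
In Python, from workcell import bot gives the robot as it stands.
- The arm moves only by the shell command python3 -m jog 'ROWS' [FORCE]. ROWS is JSON, a list of rows, each a list of 7 numbers: the closure, from 0 (fully open) to 1 (shut), then the shift along the world's x, y, z in units of 25 mm (1.0 is 25 mm), then the turn, a rotation vector about the world's x, y, z in units of 5 degrees (1.0 is 5 degrees). A call has 1 to 5 rows; each row is the pose to reach, as a shift and turn from the pose commanded when the call began; what a row does not reach only later rows make up. A row lasts 1/10 s, in which the tool goes at most 50 mm and 8.59 degrees, less where a joint would pass 70% of its speed; a pose out of reach is approached as far as the arm can. A call with a gripper value outside its range is refused whole. The fingers move at their own pace and stop on an object; FORCE is the grip in N (left out, the last holds). Time passes only in rows, so rows that repeat a pose let the fingers close. It gives the time, the measured TCP pose, the force and the opening at its end, in the units of the state.
- bot.get_obs(): the state, without advancing time (a new reading comes with each control period).
- bot.camera(name): name is "scene" or "top"; returns (picture, depth): 480x640x3 uint8, red, green, blue; 480x640 float32, m along the optical axis (not along the pixel's ray), 0 where there is no reading.
- bot.camera_model(name): a dict with "fx", "fy", "cx", "cy" (pixels), "k1" (the pictures are not rectified: a ray, as slopes to the right and down, at radius r is drawn at 1 + k1 r^2 times it, then the intrinsics apply), "rvec" (rotation vector, rad) and "tvec" (3), from world to camera coordinates, as OpenCV has them. Camera axes: x right, y down, z forward; pixel columns grow to the right and rows downward; lengths in m; the calibration is good to about 2 mm. A picture is of the moment at which its call begins. camera_model takes no time and is no camera call.
- bot.job_done(): hands the job in, once; it reports no verdict.
Trained networks look in the newest picture that a camera, given by its name, has taken for a name from the list of things; names that differ only in an ending like _2 or _b are one class to them, and where a whole thing is asked for, a point or a joint stands for the part that bears it (a point fixed in the world has none). Each returns a list of dicts, best first, with "conf" (0 to 1); they miss things now and then, are a little off and sometimes report something else, mostly with a low value. They report only what shows in the picture. A call takes as long as a camera call. They do not tell look-alikes from the thing itself.
- bot.regions_of(camera, label): "pixels" (480x640 bool, what is visible of it) and "point" ([row, column] in pixels, amid what is visible of it).
The state is a dict: "time": time; "q": joint angles; "qd": joint speeds; "joint_efforts": joint torques, N m; "ee_pos": TCP position; "tcp_rot": TCP orientation; "wrist_force": force on the tool from outside, world axes, zero at the start; "torque": the same for the moment, N m; "opening": finger opening in m.
Only numpy, scipy, OpenCV 4.12 (cv2) and the standard library are available. Lean on these libraries where they do the work, as an engineer would, in place of code of your own. Each camera call takes 0.05 s, during which the arm holds its last target. There are 200 camera calls.

## Working session

There is one attempt and no reset: what is moved stays moved. The work goes in short steps, Python scripts to look and compute and a shell command to move; the robot and the scene stay as the last step left them, time stands still between calls to the robot, and variables do not carry over. Pictures are saved under pics/ and viewed, about 8 in all and at most 12, crops included, and the job is handed in when it is done.

```bash
ls; mkdir -p pics
cat > h.py <<'E'
import numpy as np, cv2
from workcell import bot
def cam(n):
    m=bot.camera_model(n); K=np.array([[m['fx'],0,m['cx']],[0,m['fy'],m['cy']],[0,0,1.]])
    R=cv2.Rodrigues(np.array(m['rvec'],float))[0]; return K,np.array([m['k1'],0,0,0,0.]),R,np.array(m['tvec'],float)
def world(n,uv,d=None,z=None):
    "pixels (N,2 as col,row) -> world, by depth or by plane height z"
    K,D,R,t=cam(n); uv=np.asarray(uv,float).reshape(-1,1,2)
    s=cv2.undistortPoints(uv,K,D)[:,0]; r=np.c_[s,np.ones(len(s))]
    if d is not None: return (r*np.asarray(d).reshape(-1,1)-t)@R
    c=-R.T@t; w=r@R; return c+w*((z-c[2])/w[:,2])[:,None]
def cloud(n,mask,dep):
    rr,cc=np.nonzero(mask&(dep>0)); return world(n,np.c_[cc,rr],dep[rr,cc])
def proj(n,P):
    K,D,R,t=cam(n); return cv2.projectPoints(np.asarray(P,float).reshape(-1,1,3),cv2.Rodrigues(R)[0],t,K,D)[0][:,0]
E
python3 - <<'E'
from h import *
print(bot.get_obs())
for n in('top','scene'):
    p,d=bot.camera(n); cv2.imwrite(f'pics/{n}0.png',p[:,:,::-1]); np.save(n+'0.npy',d)
    K,D,R,t=cam(n); print(n,K[0,0],-R.T@t,R[2])
    for l in 'block rule magnifier rest cassette jar slide_box pen loupe'.split():
        for r in bot.regions_of(n,l)[:4]:
            m=r['pixels']; c=cloud(n,m,d)
            print(l,round(r['conf'],2),r['point'],m.sum(),np.round(np.median(c,0),3) if len(c) else None)
E
```

```text
pics
{'time': 0.0, 'q': array([-6.74364343e+01,  5.01192532e+00,  1.00332221e+01,  9.50983431e+01,
        3.04605920e-04,  9.00003885e+01]), 'qd': array([ 0.09459172, -0.09939535, -0.01545475, -0.03224788,  0.02301499,
        0.06454954]), 'joint_efforts': array([ 2.45891359e-03, -5.20392680e+01,  4.64802361e+01,  1.60681171e-02,
        1.26129103e-04,  4.30378591e-06]), 'ee_pos': array([ 0.21095388, -0.50768992,  0.23056411]), 'tcp_rot': array([-8.99996959e+01,  7.70463568e-02, -6.74368228e+01]), 'wrist_force': array([ 0.15117425,  0.33889912, -0.33641015]), 'torque': array([-0.04445644, -0.00512047,  0.03504677]), 'opening': 0.08533337242671679}
top 438.9086781935853 [ 0.41544977 -0.00579244  1.26730044] [ 0.05873699  0.00195318 -0.99827158]
block 0.62 [205.9, 317.2] 610 [0.579 0.01  0.019]
block 0.36 [212.8, 220.6] 1138 [0.557 0.285 0.038]
rule 0.78 [226.6, 481.5] 733 [ 0.524 -0.456  0.004]
rule 0.73 [234.2, 428.2] 772 [ 0.48  -0.304  0.004]
magnifier 0.95 [331.6, 188.9] 1025 [0.223 0.378 0.008]
magnifier 0.69 [231.6, 166.3] 1034 [0.509 0.455 0.008]
magnifier 0.58 [213.5, 221.5
[... 624 characters left out ...]
5 0.004 0.02 ]
rule 0.92 [339.6, 204.2] 1410 [ 0.495 -0.305  0.006]
rule 0.86 [400.9, 138.9] 2022 [ 0.531 -0.462  0.005]
magnifier 0.85 [177.8, 442.7] 887 [0.519 0.448 0.008]
magnifier 0.62 [203.6, 410.7] 1068 [0.558 0.281 0.038]
magnifier 0.59 [140.3, 345.1] 694 [0.233 0.375 0.008]
magnifier 0.58 [228.7, 287.4] 198 [0.385 0.012 0.008]
rest 0.64 [200.7, 389.5] 801 [0.494 0.267 0.007]
cassette 0.78 [320.4, 422.0] 244 [0.769 0.054 0.011]
jar 0.71 [268.9, 447.8] 584 [0.746 0.162 0.05 ]
slide_box 0.95 [407.0, 315.6] 2770 [ 0.76  -0.239  0.034]
slide_box 0.45 [274.7, 449.6] 573 [0.746 0.161 0.049]
pen 0.47 [228.2, 285.2] 256 [0.385 0.006 0.008]
loupe 0.93 [268.7, 243.5] 435 [ 0.417 -0.141  0.019]
```

View pics/top0.png

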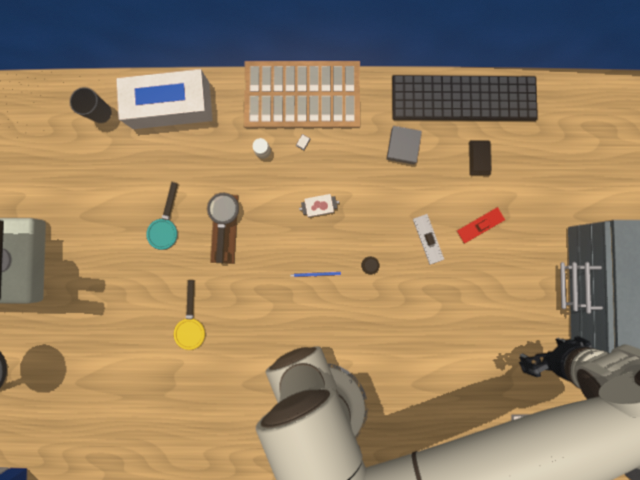

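View pics/scene0.png

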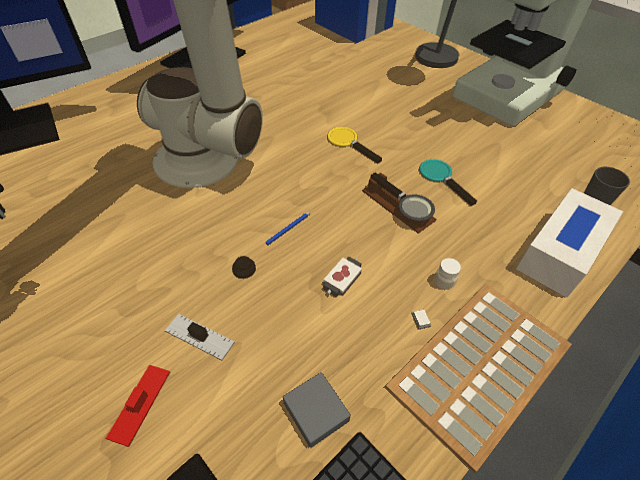

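The top view shows the block at px (320,206), the grey rule at (428,239), and the magnifier on its rest at (222,209) with its handle toward the robot. The red rule at (481,225) and the turquoise and yellow magnifiers are look-alikes. Next I'll fit precise poses.

```bash
cat > fit.py <<'E'
from h import *
def rect(n,mask,z):
    m=cv2.getStructuringElement(cv2.MORPH_ELLIPSE,(3,3))
    k,l,s,c=cv2.connectedComponentsWithStats(mask.astype(np.uint8)); mask=l==1+s[1:,4].argmax()
    rr,cc=np.nonzero(mask); P=world(n,np.c_[cc,rr],z=z)[:,:2]
    c,(w,h),a=cv2.minAreaRect((P*1000).astype(np.float32))
    if w<h: w,h,a=h,w,a+90
    mu=P.mean(0); ev=np.linalg.eigh(np.cov(P.T))[1][:,1]; ya=np.degrees(np.arctan2(ev[1],ev[0]))%180
    return np.round([*c,w,h,a%180,*mu*1000,ya],1)
def near(n,l,xy):
    b=[(np.hypot(*(np.median(cloud(n,r['pixels'],D[n]),0)[:2]-xy)),i,r) for i,r in enumerate(bot.regions_of(n,l)) if r['pixels'].any()]
    b=[x for x in b if x[0]<.06]
    return min(b)[2]['pixels'] if b else None
D={};P={}
def shoot():
    for n in('top','scene'): P[n],D[n]=bot.camera(n)
E
python3 - <<'E'
from fit import *
import fit
shoot()
for n in('top','scene'):
    hsv=cv2.cvtColor(P[n],cv2.COLOR_RGB2HSV)
    m=near(n,'block',[.579,.01])
    if m is not None:
        print(n,'block all',rect(n,m,.02)); 
        k=cv2.dilate(m.astype(np.uint8),np.ones((5,5)))>0
        w=k&(hsv[...,2]>150)&((hsv[...,1]<60)|(hsv[...,0]>150)|(hsv[...,0]<8))
        c=cloud(n,w,D[n]); print('  wax',rect(n,w,.02),w.sum())
    m=near(n,'rule',[.485,-.304]); print(n,'rule',rect(n,m,.005),m.sum())
    m=near(n,'magnifier',[.557,.283]); 
    if m is not None: print(n,'mag',rect(n,m,.042),m.sum())
    m=near(n,'rest',[.48,.273]); print(n,'rest',rect(n,m,.006))
    s=4; uv=proj(n,[[.58,.01,.02],[.485,-.304,.005],[.53,.28,.04]]).astype(int)
    tiles=[cv2.resize(P[n][v-40:v+40,u-40:u+40],(260,260),interpolation=cv2.INTER_CUBIC) for u,v in uv]
    cv2.imwrite(f'pics/c_{n}.png',np.hstack(tiles)[:,:,::-1])
a=cv2.imread('pics/c_top.png');b=cv2.imread('pics/c_scene.png');cv2.imwrite('pics/c1.png',np.vstack([a,b]))
E
```

```text
top block all [579.1  11.  108.2  54.1 100.4 579.3  10.   99.9]
  wax [578.9  10.6  78.6  52.5 101.4 578.8  10.5 100.9] 503
top rule [ 483.6 -305.8  142.    49.4   19.2  482.8 -305.9   19.5] 810
top mag [514.9 278.7 197.3  84.9   1.  542.1 282.3 177.1] 1078
top rest [477.2 267.8 127.8  32.4 177.2 472.9 267.  175.5]
scene block all [582.7   8.1 115.5  59.7 100.8 583.4   6.  103.2]
  wax [580.   11.3  78.   53.1 100.5 580.6  10.8 101.1] 646
scene rule [ 485.  -304.4  141.3   45.1   19.7  485.5 -304.1   20. ] 1362
scene mag [520.5 292.3 198.8  87.4 162.5 545.4 277.8 175.3] 1046
scene rest [507.  280.8 215.2  69.4 178.  507.2 271.1 175.7]
```

View pics/c1.png

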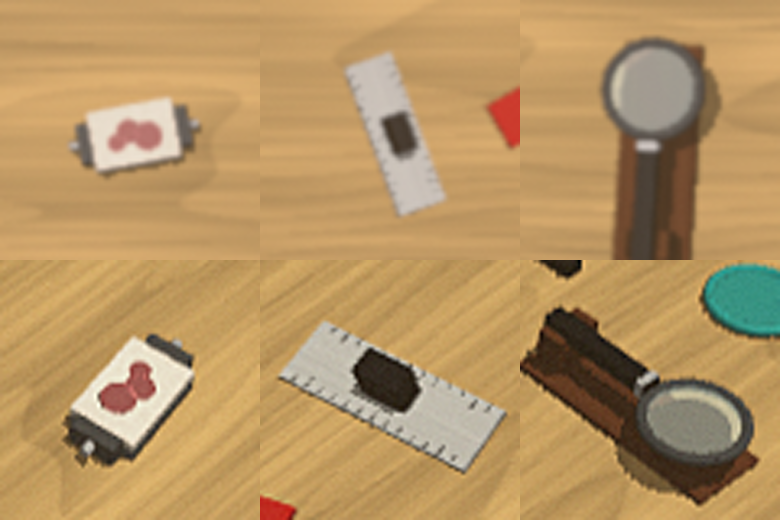

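The crops confirm the white wax mask and the plain rule. Poses so far:
- **Block:** centre (0.5795, 0.011), yaw about 101°.
- **Rule:** centre about (0.485, -0.3045), yaw about 19.7°.

Next I'll move above the rule.

```bash
python3 -m jog '[[0,1.1,0.8,-0.4,0,0,1.7],[0,2.2,1.6,-0.8,0,0,3.4],[0,3.3,2.4,-1.2,0,0,5.1],[0,4.4,3.2,-1.6,0,0,6.8],[0,5.5,4.1,-2,0,0,8.5]]' 40
python3 -m jog '[[0,1.1,0.8,-0.4,0,0,1.7],[0,2.2,1.6,-0.8,0,0,3.4],[0,3.3,2.4,-1.2,0,0,5.1],[0,4.4,3.2,-1.6,0,0,6.8],[0,5.45,4.03,-2,0,0,8.5]]'
python3 -m jog '[[0,0,0,0,0,0,0.4],[0,0,0,0,0,0,0.4],[0,0,0,0,0,0,0.4]]'
python3 -c "
from workcell import bot;print(bot.get_obs()['q'])"
```

```text
time: 2.0
ee_pos: [0.3495, -0.4046, 0.1809]
tcp_rot: [-90.0, -0.0, -24.6]
wrist_force: [0.4, 0.2, -0.7]
opening: 0.0854
time: 2.5
ee_pos: [0.4859, -0.3037, 0.1309]
tcp_rot: [-90.0, -0.0, 17.9]
wrist_force: [0.5, -0.8, -0.3]
opening: 0.0856
time: 2.8
ee_pos: [0.4847, -0.3048, 0.1315]
tcp_rot: [-90.0, -0.0, 19.5]
wrist_force: [0.0, -0.5, 0.4]
opening: 0.0853
[-3.21630001e+01  7.20151662e+00  1.45911299e+00  8.42457613e+01
 -7.14488061e-03  3.83616943e+01]
```

```bash
python3 -m jog '[[0,0,0,-1.5,0,0,0],[0,0,0,-3,0,0,0],[0,0,0,-4,0,0,0],[0,0,0,-4.5,0,0,0],[0,0,0,-4.85,0,0,0]]' 40
python3 -m jog '[[1,0,0,0,0,0,0],[1,0,0,0,0,0,0],[1,0,0,0,0,0,0],[1,0,0,0,0,0,0],[1,0,0,0,0,0,0]]' 60
```

```text
time: 3.3
ee_pos: [0.4844, -0.3051, 0.0097]
tcp_rot: [-90.0, 0.0, 19.5]
wrist_force: [0.2, 0.2, -0.0]
opening: 0.0855
time: 3.8
ee_pos: [0.4856, -0.3051, 0.0115]
tcp_rot: [-90.1, -0.1, 19.6]
wrist_force: [-0.5, -0.2, 6.4]
opening: 0.0328
```

```bash
python3 -m jog '[[1,0,0,0.6,0,0,0],[1,0,0,1.2,0,0,0],[1,0,0,2,0,0,0],[1,0,0,2.5,0,0,0],[1,0,0,2.5,0,0,0]]'
python3 -m jog '[[1,0.1,1.2,0,0,0,1.63],[1,0.2,2.4,0,0,0,3.26],[1,0.3,3.6,0,0,0,4.89],[1,0.4,4.8,0,0,0,6.5],[1,0.5,6,0,0,0,8.13]]'
python3 -m jog '[[1,0.1,1.2,0,0,0,1.63],[1,0.2,2.4,0,0,0,3.26],[1,0.3,3.6,0,0,0,4.89],[1,0.45,4.9,0,0,0,6.5],[1,0.63,6.1,0,0,0,8.13]]'
python3 -m jog '[[1,0,0,0,0,0,0],[1,0,0,0,0,0,0],[1,0,0,0,0,0,0]]'
python3 - <<'E'
from fit import *
import fit
shoot()
ts=[]
for n in('top','scene'):
    uv=proj(n,[[.54,.005,.02]]).astype(int)[0]; u,v=uv
    ts.append(cv2.resize(P[n][v-50:v+50,u-50:u+50],(390,390),interpolation=cv2.INTER_CUBIC))
    m=near(n,'rule',[.513,-.002])
    if m is not None: print(n,rect(n,m,.068),m.sum(),np.round(np.median(cloud(n,m,D[n]),0),4))
cv2.imwrite('pics/c2.png',np.hstack(ts)[:,:,::-1])
E
```

```text
time: 4.3
ee_pos: [0.4859, -0.3054, 0.0754]
tcp_rot: [-90.2, -0.1, 19.6]
wrist_force: [0.7, 0.3, -0.6]
opening: 0.0328
time: 4.8
ee_pos: [0.497, -0.1534, 0.0719]
tcp_rot: [-90.0, 0.0, 60.5]
wrist_force: [1.5, 0.7, -0.8]
opening: 0.0329
time: 5.3
ee_pos: [0.5126, -0.0008, 0.072]
tcp_rot: [-90.0, -0.0, 101.2]
wrist_force: [1.0, -0.7, -1.7]
opening: 0.0332
time: 5.6
ee_pos: [0.5128, -0.0027, 0.0722]
tcp_rot: [-90.0, 0.0, 100.8]
wrist_force: [0.4, 0.0, -2.3]
opening: 0.0329
scene [516.9  -3.3 142.8  47.4 100.8 521.4 -10.   98.1] 875 [ 0.5218 -0.0146  0.0661]
```

View pics/c2.png

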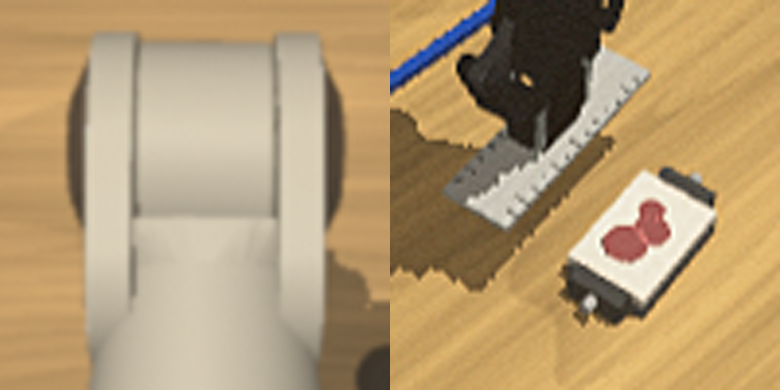

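The scene crop shows the rule held level beside the block, parallel to it and clear of it. Now I'll lower it and approach the face.

```bash
python3 -m jog '[[1,0,0,-1,0,0,0],[1,0,0,-1.8,0,0,0],[1,0,0,-2.2,0,0,0],[1,0,0,-2.38,0,0,0],[1,0,0,-2.4,0,0,0]]'
python3 -m jog '[[1,0.16,0.03,0,0,0,0],[1,0.32,0.06,0,0,0,0],[1,0.4,0.08,0,0,0,0],[1,0.48,0.095,0,0,0,0],[1,0.48,0.095,0,0,0,0]]'
python3 - <<'E'
from fit import *
n='scene'; P[n],D[n]=bot.camera(n)
u,v=proj(n,[[.545,.005,.01]]).astype(int)[0]
cv2.imwrite('pics/c3.png',cv2.resize(P[n][v-45:v+45,u-45:u+45],(540,540),interpolation=cv2.INTER_CUBIC)[:,:,::-1])
E
```

```text
time: 6.3
ee_pos: [0.513, -0.0023, 0.0126]
tcp_rot: [-90.0, -0.0, 100.8]
wrist_force: [-0.8, -0.1, -1.8]
opening: 0.0331
time: 6.8
ee_pos: [0.5254, 0.0003, 0.0127]
tcp_rot: [-90.0, 0.0, 100.9]
wrist_force: [-1.1, -0.5, -1.2]
opening: 0.0331
```

View pics/c3.png

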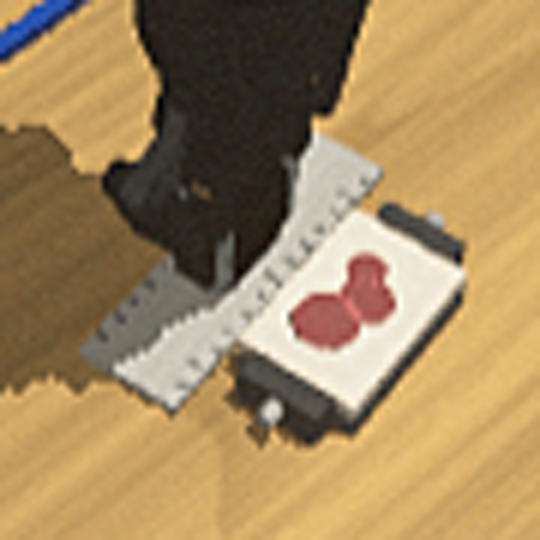

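The gap is now a few mm and the edges look parallel. I'll settle onto the desk and push gently until contact.

```bash
python3 -m jog '[[1,0,0,-0.04,0,0,0],[1,0,0,-0.06,0,0,0],[1,0.06,0.012,-0.06,0,0,0],[1,0.12,0.023,-0.06,0,0,0],[1,0.16,0.03,-0.06,0,0,0]]'
python3 -m jog '[[1,0.03,0.006,0,0,0,0],[1,0.06,0.012,0,0,0,0],[1,0.06,0.012,0,0,0,0]]'
python3 -m jog '[[1,0.03,0.006,0,0,0,0],[1,0.06,0.012,0,0,0,0],[1,0.06,0.012,0,0,0,0]]'
```

```text
time: 7.35
ee_pos: [0.5292, 0.0009, 0.0115]
tcp_rot: [-90.0, 0.0, 100.9]
wrist_force: [-3.5, 0.8, 6.7]
opening: 0.0331
time: 7.65
ee_pos: [0.5308, 0.0013, 0.0115]
tcp_rot: [-90.0, 0.0, 100.9]
wrist_force: [-1.8, -0.5, 5.5]
opening: 0.0327
time: 7.95
ee_pos: [0.5314, 0.0014, 0.0115]
tcp_rot: [-89.9, 0.0, 100.9]
wrist_force: [-7.0, -0.9, 9.4]
opening: 0.0331
```

```bash
python3 -m jog '[[1,0.03,0.006,0,0,0,0],[1,0.06,0.012,0,0,0,0],[1,0.06,0.012,0,0,0,0]]'
python3 -m jog '[[1,0.03,0.006,0,0,0,0],[1,0.03,0.006,0,0,0,0]]'
python3 -c "
from workcell import bot;o=bot.get_obs();print(o['wrist_force'],o['torque'])"
```

```text
time: 8.25
ee_pos: [0.5315, 0.0015, 0.0115]
tcp_rot: [-89.8, 0.0, 100.8]
wrist_force: [-15.7, -2.4, 15.3]
opening: 0.0325
time: 8.45
ee_pos: [0.5316, 0.0015, 0.0116]
tcp_rot: [-89.7, 0.0, 100.8]
wrist_force: [-18.6, -3.6, 18.5]
opening: 0.0329
[-18.63174406  -3.6030054   18.53490331] [-0.53438477  3.79088945 -0.16405094]
```

Contact is confirmed at about 19 N. The moment about z puts the contact centroid near mid-face, so it isn't just a corner. Now I'll relax the push, release and retreat straight up.

```bash
python3 -m jog '[[1,-0.04,-0.008,0.02,0,0,0],[1,-0.08,-0.015,0.04,0,0,0],[1,-0.08,-0.015,0.04,0,0,0]]'
python3 -m jog '[[0.4,0,0,0,0,0,0],[0.2,0,0,0,0,0,0],[0,0,0,0,0,0,0],[0,0,0,0,0,0,0],[0,0,0,0,0,0,0]]'
python3 -m jog '[[0,0,0,0.5,0,0,0],[0,0,0,1.5,0,0,0],[0,0,0,3,0,0,0],[0,0,0,4.5,0,0,0],[0,0,0,5,0,0,0]]'
python3 -m jog '[[0,0,1.5,0,0,0,0],[0,0,3,0,0,0,0],[0,0,4.5,0,0,0,0],[0,0,6,0,0,0,0],[0,0,7.5,0,0,0,0]]'
python3 - <<'E'
from fit import *
shoot(); ts=[]
for n in('top','scene'):
    u,v=proj(n,[[.555,.005,.01]]).astype(int)[0]
    ts.append(cv2.resize(P[n][v-40:v+40,u-40:u+40],(390,390),interpolation=cv2.INTER_CUBIC))
    hsv=cv2.cvtColor(P[n],cv2.COLOR_RGB2HSV)
    m=near(n,'rule',[.532,.002])
    if m is not None: print(n,'rule',rect(n,m,.005),m.sum())
    m=near(n,'magnifier',[.557,.283]); 
    c=cloud(n,m,D[n]) if m is not None else None
    if m is not None: print(n,'mag',rect(n,m,.042),m.sum())
    # lens: dark/grey rim pts z .034-.048 ; handle
    S=cloud(n,np.ones((480,640),bool),D[n]); 
    s=S[(abs(S[:,0]-.5)<.13)&(abs(S[:,1]-.28)<.09)&(S[:,2]>.034)&(S[:,2]<.06)]
    np.save(f'mag_{n}.npy',s)
    L=s[s[:,0]>.525]; H=s[(s[:,0]<.5)]
    (cx,cy),r=cv2.minEnclosingCircle((L[:,:2]*1000).astype(np.float32)); print(n,'lens',cx,cy,r,len(L),np.median(L[:,2]))
    if len(H): 
        for a in np.arange(.39,.5,.02):
            h=H[(H[:,0]>=a)&(H[:,0]<a+.02)]; 
            if len(h): print('  h',round(a+.01,3),np.round([h[:,1].min(),h[:,1].max(),np.median(h[:,2])],4),len(h))
    u,v=proj(n,[[.5,.28,.04]]).astype(int)[0]
    ts.append(cv2.resize(P[n][v-40:v+40,u-40:u+40],(390,390),interpolation=cv2.INTER_CUBIC))
a=np.vstack([np.hstack(ts[:2]),np.hstack(ts[2:])])
cv2.imwrite('pics/c4.png',cv2.resize(a,(600,600))[:,:,::-1])
E
```

```text
time: 8.75
ee_pos: [0.5315, 0.0015, 0.0116]
tcp_rot: [-89.9, -0.0, 100.8]
wrist_force: [-5.1, -0.3, 1.7]
opening: 0.0327
time: 9.25
ee_pos: [0.5324, 0.0017, 0.0121]
tcp_rot: [-90.0, 0.0, 100.9]
wrist_force: [-0.5, -0.3, -0.3]
opening: 0.0855
time: 9.75
ee_pos: [0.5337, 0.0017, 0.1422]
tcp_rot: [-90.3, 0.1, 100.9]
wrist_force: [0.7, 1.3, -0.5]
opening: 0.0854
time: 10.25
ee_pos: [0.532, 0.1906, 0.1375]
tcp_rot: [-90.0, -0.0, 100.9]
wrist_force: [0.7, -0.1, -0.3]
opening: 0.0848
top lens 0.0 0.0 0.0 0 nan
scene rule [ 5.317e+02  5.000e-01  1.438e+02  4.930e+01  1.014e+02  5.322e+02
 -4.400e+00  1.010e+02] 912
scene mag [544.7 270.5 147.   95.6  16.5 557.9 278.2 173.9] 996
scene lens 569.6968383789062 281.0681457519531 45.58677673339844 760 0.03797399349265796
  h 0.42 [0.2649 0.2698 0.0354] 5
  h 0.44 [0.2659 0.3131 0.038 ] 4
  h 0.46 [0.2778 0.2934 0.0442] 17
  h 0.48 [0.2758 0.2951 0.0432] 53
  h 0.5 [0.2753 0.2955 0.0432] 25
  return _methods._mean(a, axis=axis, dtype=dtype,
  ret = ret.dtype.type(ret / rcount)
```

View pics/c4.png

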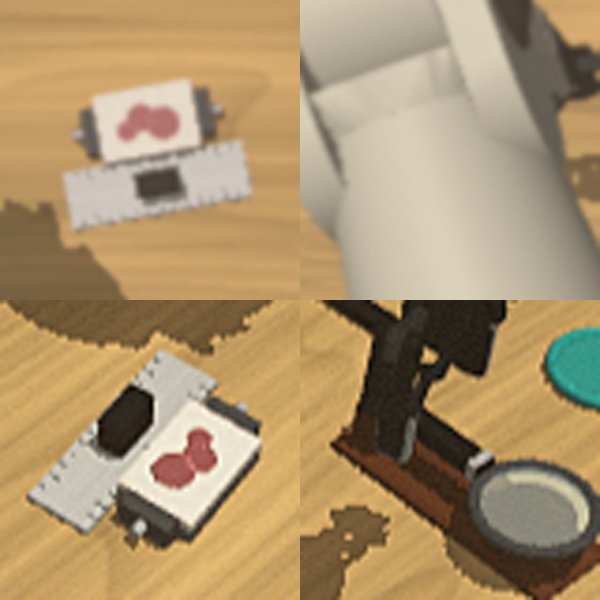

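Both views show the rule flat along the near long face and reaching past both ends. For the magnifier pose I'll use the first, unoccluded pictures.

Run:
```python
from h import *
for n in('top','scene'):
    d=np.load(n+'0.npy'); S=cloud(n,np.ones((480,640),bool),d)
    s=S[(abs(S[:,0]-.5)<.13)&(abs(S[:,1]-.28)<.07)&(S[:,2]>.033)&(S[:,2]<.055)]
    H=s[(s[:,0]<.5)&(s[:,0]>.44)&(s[:,2]>.038)]; L=s[s[:,0]>.52]
    (cx,cy),r=cv2.minEnclosingCircle((L[:,:2]*1000).astype(np.float32))
    # rim boundary circle: algebraic fit on hull
    h=cv2.convexHull((s[s[:,0]>.535][:,:2]).astype(np.float32))[:,0].astype(float); h=h[h[:,0]>.54]
    A=np.c_[2*h,np.ones(len(h))]; q=np.linalg.lstsq(A,(h**2).sum(1),rcond=None)[0]
    print(n,'lens',np.round([cx,cy,r],1),'hullfit',np.round(q[:2],4),np.sqrt(q[2]+q[0]**2+q[1]**2).round(4),'zL',np.median(L[:,2]).round(4),'zH',np.median(H[:,2]).round(4),len(H))
    p=np.polyfit(H[:,0],H[:,1],1); print('  handle slope deg',np.degrees(np.arctan(p[0])).round(1),'y at .47',np.polyval(p,.47).round(4),'yext',np.ptp(H[:,1]-np.polyval(p,H[:,0])).round(4),'x min',s[:,0].min().round(3))
    m=np.array([q[0],q[1]]); print('  lens->handle yaw',np.degrees(np.arctan2(m[1]-H[:,1].mean(),m[0]-H[:,0].mean())).round(1))
```

```text
top lens [567.2 282.7  47.3] hullfit [0.5695 0.2827] 0.0448 zL 0.0375 zH 0.0435 154
  handle slope deg -3.8 y at .47 0.2872 yext 0.0426 x min 0.416
  lens->handle yaw -2.6
scene lens [567.8 280.7  47.6] hullfit [0.5688 0.2814] 0.0457 zL 0.0379 zH 0.0435 146
  handle slope deg -2.6 y at .47 0.2846 yext 0.0463 x min 0.415
  lens->handle yaw -1.8
```

```bash
python3 -m jog '[[0,-0.5,1,0,0,0,-0.7],[0,-1,2,0,0,0,-1.4],[0,-1.5,3,0,0,0,-2.1],[0,-1.92,3.8,0,0,0,-2.68],[0,-1.92,3.8,0,0,0,-2.68]]' 80
python3 -m jog '[[0,0,0,0,0,0,0],[0,0,0,0,0,0,0],[0,0,0,0,0,0,0]]'
```

```text
time: 11.05
ee_pos: [0.4836, 0.2849, 0.1373]
tcp_rot: [-90.0, -0.0, 87.4]
wrist_force: [0.3, -1.0, -0.5]
opening: 0.0856
time: 11.35
ee_pos: [0.4848, 0.2831, 0.1371]
tcp_rot: [-90.0, 0.0, 87.4]
wrist_force: [0.6, -0.8, 0.1]
opening: 0.0853
```

```bash
python3 -m jog '[[0,0,0.1,-1.3,0,0,0],[0,0,0.1,-2.6,0,0,0],[0,0,0.1,-3.8,0,0,0],[0,0,0.1,-4.5,0,0,0],[0,0,0.1,-4.75,0,0,0]]' 80
python3 -m jog '[[0,0,0,0,0,0,0],[0,0,0,0,0,0,0]]'
python3 - <<'E'
from fit import *
n='scene'; P[n],D[n]=bot.camera(n)
u,v=proj(n,[[.5,.28,.04]]).astype(int)[0]
cv2.imwrite('pics/c5.png',cv2.resize(P[n][v-40:v+40,u-45:u+45],(540,480),interpolation=cv2.INTER_CUBIC)[:,:,::-1])
E
```

```text
time: 11.85
ee_pos: [0.4835, 0.2854, 0.0161]
tcp_rot: [-89.8, 0.1, 87.4]
wrist_force: [-0.3, -0.7, -0.4]
opening: 0.0855
time: 12.05
ee_pos: [0.485, 0.2867, 0.0195]
tcp_rot: [-90.1, -0.0, 87.4]
wrist_force: [-0.1, -0.3, -0.3]
opening: 0.0854
```

View pics/c5.png

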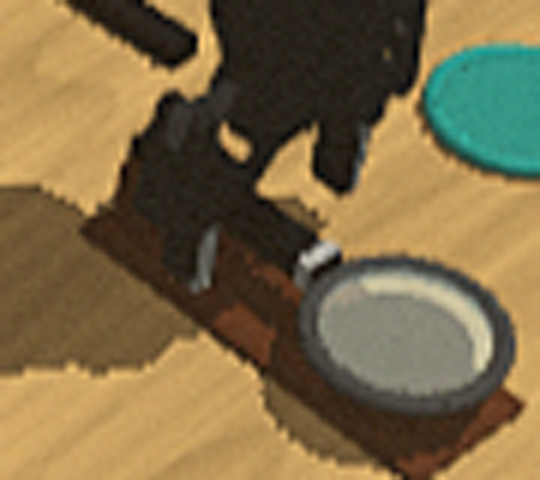

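The fingers straddle the handle clear of the saddle. Closing.

```bash
python3 -m jog '[[1,0,0,0,0,0,0],[1,0,0,0,0,0,0],[1,0,0,0,0,0,0],[1,0,0,0,0,0,0],[1,0,0,0,0,0,0]]' 80
python3 -m jog '[[1,0,0,0,0,0,0],[1,0,0,0,0,0,0],[1,0,0,0,0,0,0]]'
```

```text
time: 12.6
ee_pos: [0.4844, 0.2868, 0.0187]
tcp_rot: [-90.0, -0.0, 87.5]
wrist_force: [0.4, 1.1, -1.5]
opening: 0.0166
time: 12.9
ee_pos: [0.4844, 0.2868, 0.0186]
tcp_rot: [-90.0, -0.0, 87.5]
wrist_force: [-0.0, -0.5, 4.5]
opening: 0.0168
```

```bash
python3 -m jog '[[1,0,0,0.4,0,0,0],[1,0,0,1,0,0,0],[1,0,0,1.8,0,0,0],[1,0,0,2.6,0,0,0],[1,0,0,3.2,0,0,0]]'
python3 -m jog '[[1,0,-0.4,0.3,0,0,0],[1,0,-1.2,0.4,0,0,0],[1,0.1,-2.2,0.4,0,0,0],[1,0.1,-3.2,0.4,0,0,0],[1,0.2,-4.2,0.4,0,0,0]]'
python3 -m jog '[[1,0.1,-1,0,0,0,0],[1,0.1,-2,0,0,0,0],[1,0.2,-3,0,0,0,0],[1,0.2,-4,0,0,0,0],[1,0.22,-5,0,0,0,0]]'
python3 -m jog '[[1,0,-0.7,0,0,0,0],[1,0,-1.2,0,0,0,0],[1,0,-1.5,0,0,0,0],[1,0,-1.64,0,0,0,0],[1,0,-1.64,0,0,0,0]]'
python3 -m jog '[[1,0,0,0,0,0,0],[1,0,0,0,0,0,0],[1,0,0,0,0,0,0]]'
cat > chk.py <<'E'
from fit import *
import sys
shoot(); ts=[]
for n in('top','scene'):
    u,v=proj(n,[[.56,.005,.06]]).astype(int)[0]
    ts.append(cv2.resize(P[n][v-50:v+50,u-50:u+50],(390,390),interpolation=cv2.INTER_CUBIC))
    S=cloud(n,np.ones((480,640),bool),D[n])
    s=S[(np.hypot(S[:,0]-.58,S[:,1]-.011)<.06)&(S[:,2]>.105)&(S[:,2]<.145)]
    if len(s)<30: print(n,len(s)); continue
    h=cv2.convexHull(s[:,:2].astype(np.float32))[:,0].astype(float); h=h[h[:,0]>.55]
    q=np.linalg.lstsq(np.c_[2*h,np.ones(len(h))],(h**2).sum(1),rcond=None)[0]
    A=np.c_[s[:,:2]-[.58,.011],np.ones(len(s))]
    p=np.linalg.lstsq(A,s[:,2],rcond=None)[0]
    for _ in range(3):
        g=abs(A@p-s[:,2])<.004; p=np.linalg.lstsq(A[g],s[g,2],rcond=None)[0]
    print(n,'lens',q[:2].round(4),'r',np.sqrt(q[2]+(q[:2]**2).sum()).round(4),'plane slopes deg',np.degrees(p[:2]).round(2),'z',p[2].round(4),g.sum(),len(s))
cv2.imwrite(sys.argv[1],np.hstack(ts)[:,:,::-1])
E
python3 chk.py pics/c6.png
```

```text
time: 13.4
ee_pos: [0.4846, 0.2868, 0.1006]
tcp_rot: [-90.1, -0.0, 87.5]
wrist_force: [0.1, -0.2, -2.3]
opening: 0.0169
time: 13.9
ee_pos: [0.4887, 0.1801, 0.1081]
tcp_rot: [-90.0, 0.0, 87.5]
wrist_force: [0.9, -0.6, -2.1]
opening: 0.0168
time: 14.4
ee_pos: [0.4942, 0.0551, 0.1081]
tcp_rot: [-90.0, 0.0, 87.5]
wrist_force: [-0.0, -0.5, -1.5]
opening: 0.0163
time: 14.9
ee_pos: [0.4947, 0.0156, 0.1082]
tcp_rot: [-90.0, -0.0, 87.5]
wrist_force: [0.2, -0.4, -1.1]
opening: 0.0165
time: 15.2
ee_pos: [0.4948, 0.0161, 0.1083]
tcp_rot: [-90.0, -0.0, 87.5]
wrist_force: [0.4, 0.0, -1.6]
opening: 0.0164
top 25
scene lens [0.5803 0.012 ] r 0.0451 plane slopes deg [-0.19  0.19] z 0.1273 1229 1301
```

View pics/c6.png

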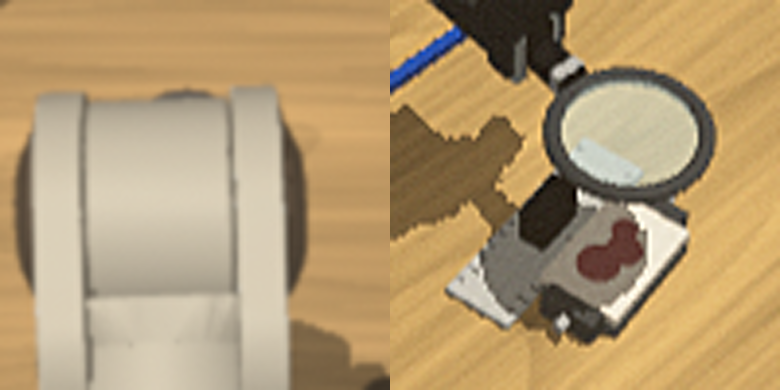

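The lens is level to within 0.3° and about 1 mm from the block centre. Its underside is about 0.12 m above the desk, which is 10 cm over the block top. I'll hold briefly, recheck for sag, then hand in.

```bash
python3 -m jog '[[1,0,0,0,0,0,0],[1,0,0,0,0,0,0],[1,0,0,0,0,0,0],[1,0,0,0,0,0,0],[1,0,0,0,0,0,0]]'
python3 chk.py pics/c7.png
python3 -c "
from fit import *
P['scene'],D['scene']=bot.camera('scene')
m=near('scene','rule',[.53,.0])
if m is not None: print('rule',rect('scene',m,.005),m.sum())
print(bot.job_done())"
```

```text
time: 15.8
ee_pos: [0.4948, 0.0156, 0.1083]
tcp_rot: [-90.0, -0.0, 87.5]
wrist_force: [0.5, 0.2, -1.4]
opening: 0.0165
top 24
scene lens [0.5804 0.0114] r 0.0448 plane slopes deg [-0.2   0.18] z 0.1273 1218 1301
rule [535.2 -15.3 109.6  45.4 103.4 535.2 -19.3 104.3] 686
the job is handed in; nothing more can be done
None
```

The job is handed in at about 16 s. The straightedge lies along the block's robot-side long face, and the arm is still holding the magnifier over the block.

**Straightedge:** I laid it flat and pushed it against the face until I felt about 19 N, then eased off and let go. The push was centred on the face rather than on a corner. Both cameras then showed it flush and reaching past both ends, with a fitted yaw of 101.4° against about 101° for the block.

**Magnifier:** In the last check the lens centre was at (0.580, 0.011), within about 1 mm of the block centre. It was level to about 0.3° with its underside about 10 cm above the block top, and it had not sagged between two checks.

**Checks that fell short:**
- The arm blocks the top camera in the final pose, so the lens position comes from the scene camera alone.
- The last straightedge fit, yaw 103.4° and length 110 mm, doesn't match the earlier one. The lens was hiding part of the rule, so I don't count it as evidence of a shift. The magnifier passed well above the rule, and the wrist forces showed no contact.
- I didn't re-measure the other things on the desk. Nothing touched them as far as I saw.

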